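Fit the grating disc on the vegetable cutter's splined spindle

TASK

Get the vegetable cutter ready: take the grating disc off the white chopping board by its blue wing grip and put its splined hub onto the cutter's upright splined spindle, pressing lightly and rocking it round until the teeth mesh, then push it down fully home so the hub sits flat on the brass collar, and let go. Be gentle: never press or wrench the disc hard against the cutter or bump the cutter with the robot, and do not disturb the onion or the two glass bowls.

Things in the scene. Friction and masses are not known exactly. Their poses are not given: they have to be found in the camera images.
- disc: Grating disc, loose, about 0.35 kg, standing upright on its hub on the board, turned any way. Steel disc 150 mm across, 4 mm thick, underside 42 mm above the origin. Origin: centre of the lower end of the blue hub (50 mm across, 42 mm long); z up the hub's axis. In the hub an open bore 42 mm deep, 38 mm across, with 6 teeth in its lowest 20 mm: 8 mm wide, 29.4 mm between opposite ones, one on +x.
- grip (a point): Middle of the disc's wing grip, 76 mm above the disc's origin on its axis; axes as the disc's. The grip is a blue upright bar 50 mm long along x, 20 mm thick along y, from 22 mm below this point to 14 mm above it, on a round boss 8 mm high on the steel disc. Take it from above across its 20 mm, with the grasp point here, not over 4 mm lower, so the fingertips clear the disc.
- cutter: Vegetable cutter, fixed: white housing 270 mm (its x) by 220 mm (its y), flat deck 90 mm above its origin (centre of its underside, on the counter); a grey round rim 192 mm across stands 18 mm above the deck. In the middle of the deck stand the brass collar and the spindle.
- collar_top (a point): Centre of the flat top of the brass collar (52 mm across), 102 mm above the counter; z up the spindle's axis. The hub's lower end must finally sit here. Collar and spindle together are sprung: they yield straight down up to 8 mm, starting at about 6 N, about 14 N at the end, then rigid, and spring back. If the teeth are not meshed, they stop the hub's lower end 20 mm above this point.
- spindle_tip (a point): Tip of the spindle, 38 mm above the collar top. Core 27 mm across up to 8 mm below the tip, then a cone to 16 mm. 6 even teeth, 6 mm wide, 36 mm across, flat ends 18 mm below the tip. Radial play to the hub 1.2 mm. They mesh within about 3 degrees of the right turn, every 60 degrees. The teeth's turn varies and these axes do not show it. The spindle turns against 0.15 N m drag.
- board: White plastic chopping board, 300 mm (its x) by 260 mm (its y), 12 mm thick, fixed. Origin: centre of its underside.
- onion: Half onion, cut side down on the board, 76 mm across, 38 mm high, loose. Origin: centre of the cut face. To be left alone.
- pepper_bowl: Glass bowl of diced peppers, 120 mm across at the rim, 50 mm high, loose on the counter. Origin: centre of its underside. To be left alone.
- shallot_bowl: Glass bowl of diced shallots, 120 mm across at the rim, 50 mm high, loose on the counter. Origin: centre of its underside. To be left alone.
Mind the look-alikes: they are no part of the job. What is meant by the disc is not purple, and is the smaller of those in its own colour.

How it is judged:
On the way, in this order (a step that is already met when the one before it is completed fails the run):
1. the disc has been lifted clear of the board (height (world z) of disc above 0.05 m and contact force between disc and board below 0.1 N), for 0.2 s.
2. the disc's hub is over the spindle and its teeth have begun to mesh (hub's lower end less than 15 mm above the collar top, centred within 4 mm) (z of disc in the frame of collar_top below 0.015 m and horizontal distance between disc and collar_top below 0.004 m).
At the end, for the whole second after the job is handed in: The disc is fully home on the spindle: the hub's lower end within 3 mm of the collar top, on its axis within 3 mm, upright within 0.05 rad, at rest and let go (z of disc in the frame of collar_top between -0.003 and 0.003 m and horizontal distance between disc and collar_top below 0.003 m and angle between disc's own z axis and vertical below 0.05 rad and linear speed of disc below 0.02 m/s and angular speed of disc below 0.1 rad/s); the robot touches nothing.
It fails at once if the disc is pressed or wrenched against the cutter with more than 35 N (contact force between disc and cutter above 35 N).
It fails at once if the robot touches the cutter with more than 10 N (contact force between any of the fingers, the arm and cutter above 10 N).
It fails at once if the onion is moved more than 20 mm or tipped (distance of onion from where it was at the start of the episode above 0.02 m or angle between onion's own z axis and vertical above 0.3 rad).
It fails at once if the pepper bowl is moved more than 20 mm or tipped (distance of pepper_bowl from where it was at the start of the episode above 0.02 m or angle between pepper_bowl's own z axis and vertical above 0.3 rad).
It fails at once if the shallot bowl is moved more than 20 mm or tipped (distance of shallot_bowl from where it was at the start of the episode above 0.02 m or angle between shallot_bowl's own z axis and vertical above 0.3 rad).
It also fails if it takes over 64 s, if anything falls off the work surface, if the arm or the gripper's body presses on something with over 40 N, if the wrist force passes 120 N, or if a joint passes its speed limit or range.

ROBOT

A 6-joint arm with a two-finger parallel gripper is mounted at the origin on the work surface. World frame = base frame: x ahead of the robot, y to its left, z up, the work surface at z = 0. Lengths are in m, angles in rad, forces in N, time in s.
With the tool pointing down it reaches from about 0.35 to 0.85 m from the base axis. Payload 8.1 kg.
Tool frame: the origin (TCP) lies on the centre line of the jaws, within the pads' length; the fingertips stand 19 mm ahead of it and the grasp point (between the pads) is the TCP (nose_length is the distance from the TCP to the fingertips, in m); z points along the fingers, y is the direction in which the jaws open and shut (so a half turn about z gives the same grasp; the last joint's range is limited). The gripper opens to 93 mm and grips with 3 to 60 N. Pads are 15 mm wide; open, the fingers measure 128 mm over their backs; the gripper's body (75 mm by 188 mm) begins 65 mm behind the grasp point.
Start: joints at [1.07, 0.13, 1.488, -0, 1.523, -0.085], TCP at [0.242, 0.549, 0.238] pointing down, gripper open.
Joint ranges: [-2.96, 2.96], [-0.89, 2.26], [0.02, 2.5], [-1.34, 4.48], [0, 2.73], [-2.66, 2.66]. Speed limits (rad/s): [2.39, 2.39, 2.79, 3.14, 3.14, 3.14].

INTERFACE

Orientations are given as [roll, pitch, yaw] about the fixed x, y, z axes, in that order (R = Rz(yaw) Ry(pitch) Rx(roll)).
In Python, from cell import * gives the robot as it stands.
- The arm moves only by the tool apply_moves, never from a script. Its arguments are lists of equal length, an entry for each row: "offset": the shift along the tool's x, y, z in mm, a list of three; "roll": the turn about the tool's z in degrees; "claw": the closure, from 0 (fully open) to 1 (shut). A call has 1 to 12 rows; each row is the pose to reach, as a shift and turn from the pose commanded when the call began, along the tool's axes at that moment; what a row does not reach only later rows make up. A row lasts 1/12 s, in which the tool goes at most 41.7 mm and 7.16 degrees, less where a joint would pass 70% of its speed; a pose out of reach is approached as far as the arm can. A call with a gripper value outside its range is refused whole. The fingers move at their own pace and stop on an object; "force" is the grip in N (left out, the last holds). Time passes only in rows, so rows that repeat a pose let the fingers close. It gives the time, the measured TCP pose, the force and the opening at its end, in the units of the state.
- sense(): the state, without advancing time (a new reading comes with each control period).
- snapshot(name): name is "scene" or "top" or "wrist"; returns the picture (400x640x3 uint8, red, green, blue); there is no depth.
- camera_params(name): a dict with "fx", "fy", "cx", "cy" (pixels), "view" (4x4, takes a point from world to camera coordinates). Camera axes: x right, y down, z forward; pixel columns grow to the right and rows downward; lengths in m; the calibration is good to about 2 mm. A picture is of the moment at which its call begins: read the wrist's pose just before it. camera_params takes no time and is no camera call; for the wrist camera it gives the pose at the moment of the call.
- close_job(): hands the job in, once; it reports no verdict.
The state is a dict: "t": time; "joint_pos": joint angles; "qd": joint speeds; "effort": joint torques, N m; "tool_pos": TCP position; "tool_rot": TCP orientation; "contact_force": force on the tool from outside, world axes, zero at the start; "moment": the same for the moment, N m; "opening": finger opening in m.
Only numpy, scipy, OpenCV 4.12 (cv2) and the standard library are available. Lean on these libraries where they do the work, as an engineer would, in place of code of your own. Each camera call takes 0.05 s, during which the arm holds its last target.

## Working session

There is one attempt and no reset: what is moved stays moved. The work goes in short steps, Python scripts to look and compute and a tool call to move; the robot and the scene stay as the last step left them, time stands still between calls to the robot, and variables do not carry over. Pictures are saved under pics/ and viewed, and the job is handed in when it is done.

Besides the shell and the picture viewer there is one more tool, called after ">>>" as a command line: name --pt "numbers of a row" for each row, then --argument value for the rest. apply_moves: Moves the arm, as the interface text tells. Its arguments: {"type":"object","properties":{"offset":{"type":"array"},"roll":{"type":"array"},"claw":{"type":"array"},"force":{"type":"number"}},"required":["offset","roll","claw"]}

```bash
mkdir -p pics; ls; python3 - <<'E'
from cell import *
import cv2
s=sense();print(s)
for n in("scene","top","wrist"):
    im=snapshot(n);cv2.imwrite(f"pics/{n}0.png",im[:,:,::-1]);p=camera_params(n);print(n,p)
E
```

```text
pics
{'t': 0.0, 'joint_pos': array([ 1.06958659e+00,  1.31189909e-01,  1.48928298e+00,  2.60078413e-06,
        1.52301667e+00, -8.54179984e-02]), 'qd': array([ 0.00109398, -0.0008878 ,  0.00117934, -0.00024855,  0.00086718,
       -0.0001644 ]), 'effort': array([-1.33625304e-03, -5.59807956e+01, -4.91774976e+01,  7.68404268e-02,
        3.45488254e-02, -1.13068886e-04]), 'tool_pos': array([0.24207319, 0.54840126, 0.23656824]), 'tool_rot': array([-3.13970288e+00, -1.64420995e-04,  2.72580063e+00]), 'contact_force': array([-0.35225989, -0.19881068,  0.24569592]), 'moment': array([ 0.06919663, -0.02305824,  0.04901623]), 'opening': 0.09307114793386563}
scene {'fx': 429.76697391757057, 'fy': 429.76697391757057, 'cx': 325.7450010843352, 'cy': 206.29898574524415, 'view': array([[ 0.82699285,  0.56191542,  0.01827274, -0.49006989],
       [ 0.31483786, -0.4359424 , -0.84310815, -0.09827876],
       [-0.4657896 ,  0.70299736, -0.5374335 ,  1.69930365],
       [ 0.        ,  0.        ,  0.        ,  1.        ]])}
top {'fx': 478.3467257385871, 'fy': 478.3467257385871, 'cx': 317.28205386537576, 'cy': 191.3158020538972, 'view': array([[-0.01796941, -0.99982087, -0.00594395, -0.00552292],
       [-0.98841823,  0.01865981, -0.1506028 ,  0.62347578],
       [ 0.15068674,  0.00316887, -0.98857648,  1.58928861],
       [ 0.        ,  0.        ,  0.        ,  1.        ]])}
wrist {'fx': 348.9307261024125, 'fy': 348.9307261024125, 'cx': 319.9998710483312, 'cy': 200.9828165436486, 'view': array([[ 0.40333342,  0.91505035, -0.00223919, -0.59913415],
       [ 0.88605279, -0.38993844,  0.25071592, -0.02850826],
       [ 0.22854454, -0.10310615, -0.96805811,  0.38948752],
       [ 0.        ,  0.        ,  0.        ,  1.        ]])}
```

View pics/scene0.png

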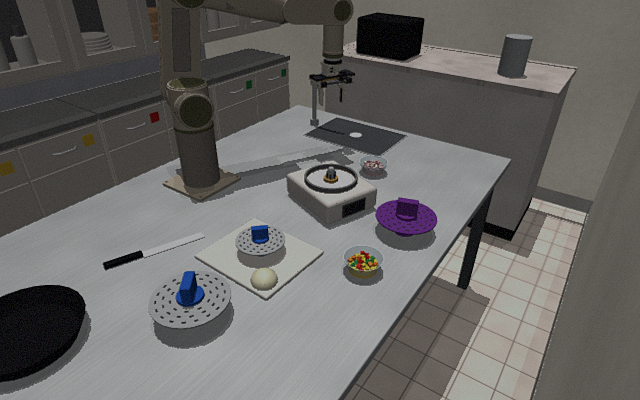

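View pics/top0.png

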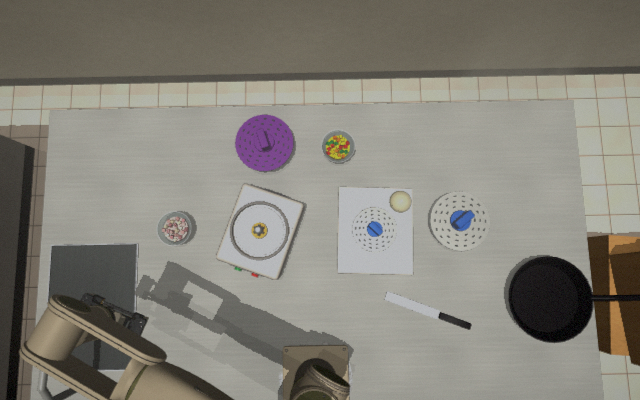

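View pics/wrist0.png

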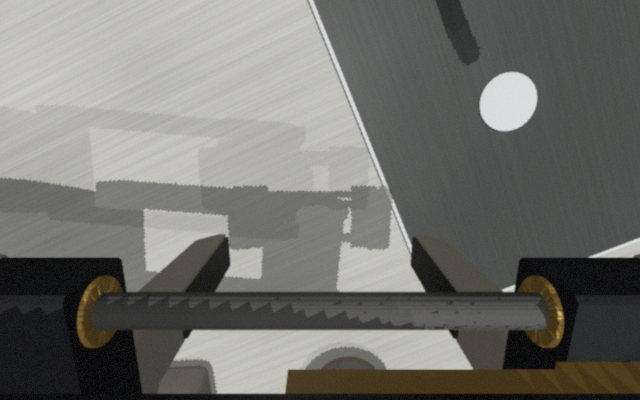

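The target is the smaller blue disc on the board, at top (375,229). The spindle is at top (260,230). The larger blue disc and the purple one are the look-alikes. I'll zoom in on the target and the spindle.

```bash
cat > h.py <<'E'
import numpy as np, cv2
def ray(p,u,v):
    V=p["view"];R=V[:3,:3];c=-R.T@V[:3,3]
    d=R.T@np.array([(u-p["cx"])/p["fx"],(v-p["cy"])/p["fy"],1]);return c,d
def atz(p,u,v,z):
    c,d=ray(p,u,v);return c+d*(z-c[2])/d[2]
def proj(p,X):
    X=np.atleast_2d(X);q=X@p["view"][:3,:3].T+p["view"][:3,3]
    return np.c_[q[:,0]/q[:,2]*p["fx"]+p["cx"],q[:,1]/q[:,2]*p["fy"]+p["cy"]]
E
python3 - <<'E'
from cell import *
from h import *
t=cv2.imread("pics/top0.png");s=cv2.imread("pics/scene0.png")
a=cv2.resize(t[200:260,340:420],None,fx=5,fy=5,interpolation=2)
b=cv2.resize(t[200:260,220:300],None,fx=5,fy=5,interpolation=2)
c=cv2.resize(s[215:275,220:300],None,fx=5,fy=5,interpolation=2)
d=cv2.resize(s[150:210,290:370],None,fx=5,fy=5,interpolation=2)
cv2.imwrite("pics/z0.png",np.vstack([np.hstack([a,b]),np.hstack([c,d])]))
p=camera_params("top");ps=camera_params("scene")
hsv=cv2.cvtColor(t,cv2.COLOR_BGR2HSV)
m=cv2.inRange(hsv,(100,120,60),(125,255,255));m[:,:340]=0;m[:,420:]=0
v,u=np.nonzero(m);print("blue top",u.mean(),v.mean(),cv2.minAreaRect(np.c_[u,v].astype(np.float32)))
print(atz(p,u.mean(),v.mean(),.075))
print("board corners",[atz(p,*q,.012).round(3) for q in((338,186),(413,187),(413,274),(338,274))])
print("spindle",atz(p,260,230,.14))
E
```

```text
blue top 374.2371794871795 228.5448717948718 ((374.0, 228.5), (13.0, 14.0), 90.0)
[ 0.49043204 -0.20394352  0.075     ]
board corners [array([ 0.646, -0.09 ,  0.012]), array([ 0.638, -0.352,  0.012]), array([ 0.338, -0.337,  0.012]), array([ 0.343, -0.082,  0.012])]
spindle [0.48784529 0.16751919 0.14      ]
```

View pics/z0.png

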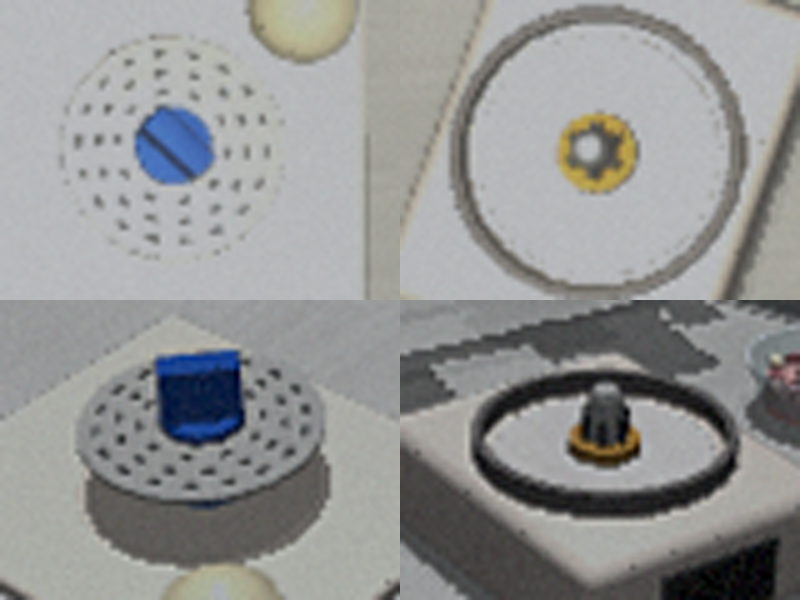

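```bash
cat >> h.py <<'E'
from scipy.spatial.transform import Rotation as Ro
def Rt(s): return Ro.from_euler("xyz",s["tool_rot"]).as_matrix()
def delta(s,pos,yaw):
    """offset mm in tool axes and roll deg to tool-down pose with given yaw"""
    R=Rt(s);o=R.T@(np.array(pos)-s["tool_pos"])*1000
    T=Ro.from_euler("xyz",[np.pi,0,yaw]).as_matrix()
    rv=Ro.from_matrix(R.T@T).as_rotvec(degrees=True)
    return o.round(1),rv.round(2)
def cam_in_tool(s,p):
    V=p["view"];Rc=V[:3,:3].T;c=-Rc@V[:3,3];R=Rt(s)
    return R.T@Rc,R.T@(c-s["tool_pos"])
E
python3 - <<'E'
from cell import *
from h import *
s=sense();p=camera_params("wrist");A,c=cam_in_tool(s,p);print(A.round(3),c.round(4))
print(np.degrees(s["tool_rot"][2]))
# choose pose: yaw cur, z tcp .30 ; put spindle tip at pixel (320,130)
for yaw in(2.7258,3.14159,1.5708):
  for z in(.26,.30):
    T=Ro.from_euler("xyz",[np.pi,0,yaw]).as_matrix()
    d=T@A@np.array([0,(130-p["cy"])/p["fy"],1]);cc=T@c
    # pos+cc+d*k = spindle
    k=(.12-(z+cc[2]))/d[2]
    pos=np.array([.488,.1675,.12])-cc-d*k;print(yaw,pos.round(3),k,np.hypot(*pos[:2]),delta(s,pos,yaw))
E
```

```text
[[ 0.001 -0.968 -0.251]
 [ 1.     0.001 -0.001]
 [ 0.001 -0.251  0.968]] [ 0.0704  0.0002 -0.146 ]
156.1773580472641
2.7258 [0.539 0.145 0.26 ] 0.2806685544262585 0.5578127212378133 (array([-434.1, -249.2,  -22.9]), array([-0.08, -0.01,  0.  ]))
2.7258 [0.537 0.146 0.3  ] 0.31992058522327876 0.5561864857818917 (array([-432. , -249.2,  -62.9]), array([-0.08, -0.01,  0.  ]))
3.14159 [0.543 0.168 0.26 ] 0.2806685544262585 0.5685112696576423 (array([-429.3, -226.9,  -22.9]), array([ -0.08,  -0.03, -23.82]))
3.14159 [0.541 0.168 0.3  ] 0.3199205852232788 0.5664977650938886 (array([-427.4, -227.8,  -62.9]), array([ -0.08,  -0.03, -23.82]))
1.5708 [0.488 0.112 0.26 ] 0.28066855442625854 0.5008007509605196 (array([-401.2, -299.8,  -22.8]), array([-8.000e-02,  4.000e-02,  6.618e+01]))
1.5708 [0.488 0.114 0.3  ] 0.3199205852232788 0.5013093517416928 (array([-400.4, -297.9,  -62.8]), array([-8.000e-02,  4.000e-02,  6.618e+01]))
```

>>> apply_moves --pt "-20 -12 -30" --pt "-50 -29 -63" --pt "-85 -49 -63" --pt "-120 -69 -63" --pt "-155 -89 -63" --pt "-190 -110 -63" --pt "-225 -130 -63" --pt "-260 -150 -63" --pt "-295 -170 -63" --pt "-330 -190 -63" --pt "-365 -210 -63" --pt "-395 -228 -63" --roll '[0,0,0,0,0,0,0,0,0,0,0,0]' --claw '[0,0,0,0,0,0,0,0,0,0,0,0]'

```text
t: 1.15
tool_pos: [0.5126, 0.1784, 0.3004]
tool_rot: [-3.141, 0.0, 2.725]
contact_force: [0.5, -0.2, 0.5]
opening: 0.0929
```

>>> apply_moves --pt "-25 -15 0" --pt "-37 -21 0" --pt "-37 -21 0" --pt "-37 -21 0" --pt "-37 -21 0" --roll '[0,0,0,0,0]' --claw '[0,0,0,0,0]'

```text
t: 1.57
tool_pos: [0.5363, 0.1477, 0.3005]
tool_rot: [3.141, -0.001, 2.727]
contact_force: [0.1, 0.4, 0.1]
opening: 0.093
```

```bash
python3 - <<'E'
from cell import *
from h import *
s=sense();print(s["t"],s["tool_pos"],s["tool_rot"],s["contact_force"])
p=camera_params("wrist");np.save("w1.npy",p,allow_pickle=True)
im=snapshot("wrist")[:,:,::-1];cv2.imwrite("pics/w1.png",im)
q=proj(p,[.488,.1675,.12])[0];print(q)
u,v=q.astype(int);cv2.imwrite("pics/w1z.png",cv2.resize(im[max(v-60,0):v+60,u-80:u+80],None,fx=5,fy=5,interpolation=2))
E
```

```text
1.5667 [0.53632536 0.14769956 0.30047226] [ 3.14142225e+00 -8.22498122e-04  2.72653511e+00] [0.08513209 0.38689144 0.06453557]
[318.58175871 131.18122268]
```

View pics/w1z.png

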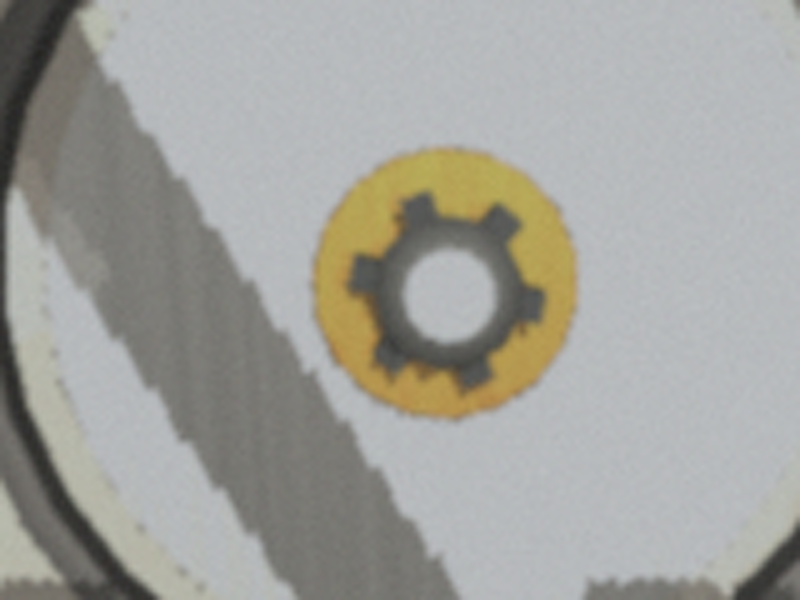

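View pics/w1.png

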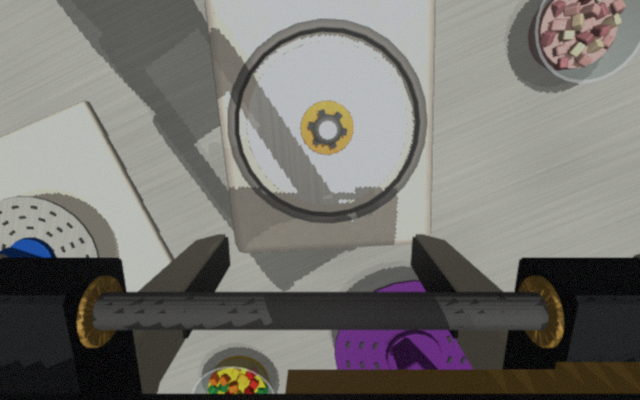

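The wrist view shows the spindle clearly, with the collar at about (327,128) and all six teeth visible. Next I'll fit the centre and the tooth angle.

```bash
cat > fit.py <<'E'
from h import *
from scipy.optimize import minimize
def fitspindle(p,im,c0,plot=None):
    hsv=cv2.cvtColor(im,cv2.COLOR_BGR2HSV)
    q=proj(p,[*c0,.11])[0]
    m=cv2.inRange(hsv,(12,90,90),(35,255,255))
    yy,xx=np.mgrid[:400,:640];m[(xx-q[0])**2+(yy-q[1])**2>45**2]=0
    cs,_=cv2.findContours(m,cv2.RETR_EXTERNAL,cv2.CHAIN_APPROX_NONE)
    k=max(cs,key=cv2.contourArea)[:,0,:]
    k=cv2.convexHull(k)[:,0,:].astype(float)
    W=np.array([atz(p,u,v,.102)[:2] for u,v in k])
    f=lambda x:np.sum(np.abs(np.hypot(*(W-x[:2]).T)-x[2]))
    r=minimize(f,[*W.mean(0),.026],method="Nelder-Mead",options=dict(xatol=1e-6,fatol=1e-7));C=r.x
    # teeth: saturation sampled on rings at z=.122
    S=hsv[:,:,1].astype(np.float32)
    th=np.radians(np.arange(0,360,.5));prof=0
    for rr in(.0155,.0163,.0170):
        X=np.c_[C[0]+rr*np.cos(th),C[1]+rr*np.sin(th),np.full(th.size,.122)]
        uv=proj(p,X).astype(np.float32)
        prof=prof+cv2.remap(S,uv[None,:,0],uv[None,:,1],cv2.INTER_LINEAR)[0]
    F=np.sum((-prof)*np.exp(-6j*th));ang=np.degrees(np.angle(F)/-6)
    return C,ang%60,abs(F)/np.sum(np.abs(prof-prof.mean())),(prof,th)
E
python3 - <<'E'
from fit import *
p=np.load("w1.npy",allow_pickle=True).item();im=cv2.imread("pics/w1.png")
C,a,q,_=fitspindle(p,im,(.488,.1675));print(C,a,q)
for z in((418,208),(502,218),(535,304),(475,375),(389,362),(364,273)):
    w=atz(p,238+z[0]/5,71+z[1]/5,.122)[:2]-C[:2];print(np.hypot(*w),np.degrees(np.arctan2(w[1],w[0]))%60)
print(atz(p,238+449/5,71+295/5,.14))
# overlay
o=cv2.resize(im[71:191,238:398],None,fx=5,fy=5,interpolation=2)
for k in range(6):
  t=np.radians(a+60*k);e=np.array([np.cos(t),np.sin(t)]);n=np.array([-e[1],e[0]])
  P=[[*(C[:2]+e*r+n*w),.122] for r,w in((.0135,-.003),(.018,-.003),(.018,.003),(.0135,.003))]
  uv=(proj(p,P)-[238,71])*5+2
  cv2.polylines(o,[uv.astype(int)],True,(0,0,255),1)
cv2.imwrite("pics/ov1.png",o)
E
```

```text
[0.48895647 0.1754282  0.02507857] 55.86581920838325 0.6999183823743387
0.015065164001642564 55.21709244127118
0.016179402137226937 56.82868095205002
0.016737079018524288 56.76367946755865
0.016632466063209433 56.16036144904369
0.01673568603204208 58.67351308651218
0.014969197349250342 55.54985094688598
[0.48930844 0.17570819 0.14      ]
```

View pics/ov1.png

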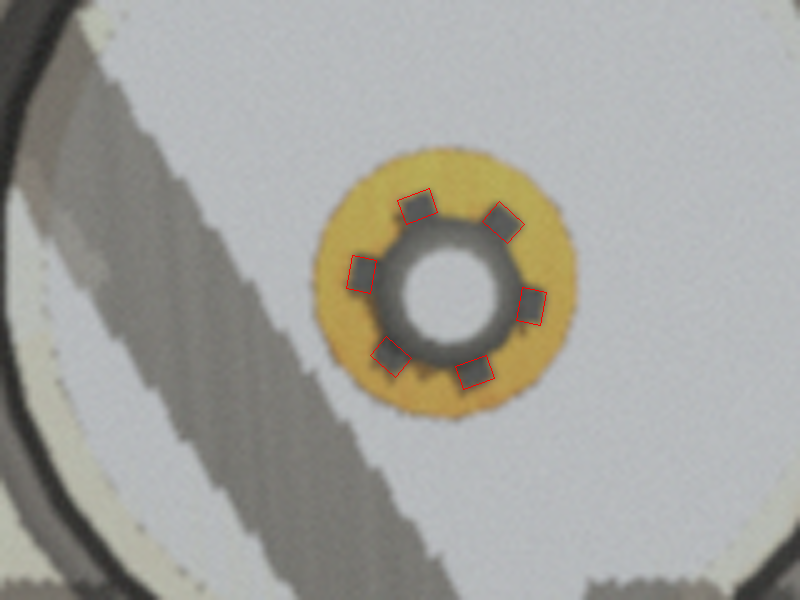

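```bash
python3 - <<'E'
from cell import *
from fit import *
for n in("top","scene"):
    p=camera_params(n);im=cv2.imread(f"pics/{n}0.png")
    q=proj(p,[[.489,.1755,.102],[.489,.1755,.14]]);print(n,q)
    hsv=cv2.cvtColor(im,cv2.COLOR_BGR2HSV);m=cv2.inRange(hsv,(12,90,90),(35,255,255))
    yy,xx=np.mgrid[:400,:640];m[(xx-q[0,0])**2+(yy-q[0,1])**2>15**2]=0
    v,u=np.nonzero(m);hull=cv2.convexHull(np.c_[u,v].astype(np.int32));(c,r)=cv2.minEnclosingCircle(hull);print(c,r,atz(p,*c,.102), u.min(),u.max(),v.min(),v.max())
E
```

```text
top [[259.00458872 230.51314916]
 [257.49829724 229.68367899]]
(258.875, 230.0) 7.730923175811768 [0.49068318 0.17592431 0.102     ] 252 266 223 237
scene [[329.87766252 176.48831006]
 [330.12956888 167.02721053]]
(330.5, 177.0) 6.576573371887207 [0.4929217  0.17363539 0.102     ] 324 337 175 180
```

>>> apply_moves --pt "-12 -28 0" --pt "-26 -58 0" --pt "-42 -92 0" --pt "-57 -127 0" --pt "-73 -161 0" --pt "-88 -196 0" --pt "-104 -230 0" --pt "-120 -265 0" --pt "-134 -300 0" --pt "-146 -325 0" --pt "-154 -341 0" --pt "-156 -345 0" --roll '[0,0,0,0,0,0,0,0,0,0,0,0]' --claw '[0,0,0,0,0,0,0,0,0,0,0,0]'

```text
t: 2.62
tool_pos: [0.5402, -0.2334, 0.3004]
tool_rot: [-3.141, -0.0, 2.725]
contact_force: [-0.0, 0.2, -0.6]
opening: 0.0931
```

>>> apply_moves --pt "0 0 0" --pt "0 0 0" --pt "0 0 0" --roll '[0,0,0]' --claw '[0,0,0]'

```text
t: 2.87
tool_pos: [0.5407, -0.2302, 0.3008]
tool_rot: [3.141, 0.0, 2.728]
contact_force: [-0.2, -0.7, -0.3]
opening: 0.0933
```

```bash
python3 - <<'E'
from cell import *
from h import *
s=sense();print(s["t"],s["tool_pos"],s["tool_rot"],s["joint_pos"])
p=camera_params("wrist");np.save("w2.npy",p,allow_pickle=True)
im=snapshot("wrist")[:,:,::-1];cv2.imwrite("pics/w2.png",im)
q=proj(p,[.49,-.204,.09])[0];print(q)
u,v=q.astype(int);y0=max(v-60,0);print(u-80,y0);cv2.imwrite("pics/w2z.png",cv2.resize(im[y0:y0+120,u-80:u+80],None,fx=5,fy=5,interpolation=2))
E
```

```text
2.8667 [ 0.54066203 -0.23015902  0.30079741] [3.14117596e+00 5.59708878e-05 2.72782850e+00] [-4.89962030e-01  7.91478593e-02  1.42892443e+00  4.20569024e-04
  1.63349627e+00 -1.64696785e+00]
[323.6203546  124.49876127]
243 64
```

View pics/w2z.png

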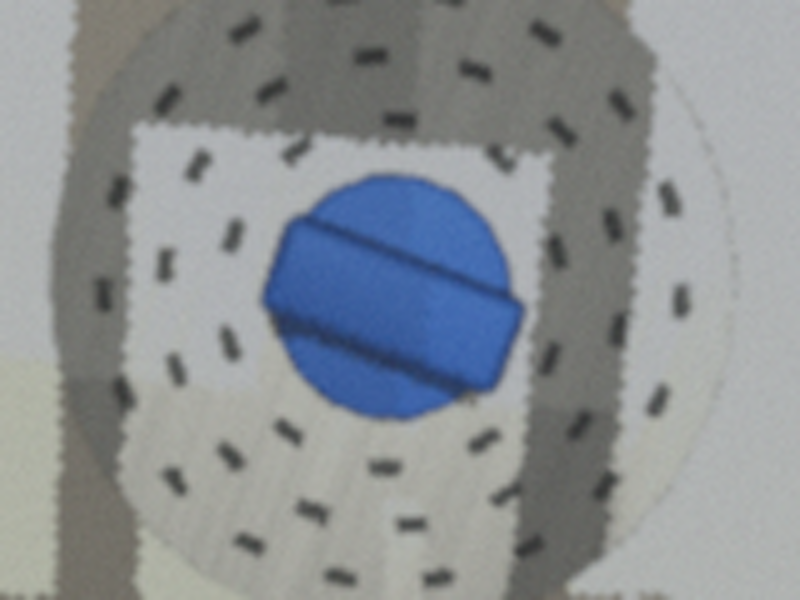

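View pics/w2.png

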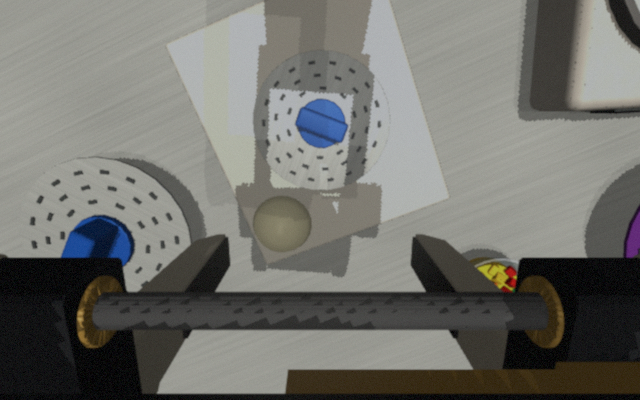

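```bash
python3 - <<'E'
from h import *
p=np.load("w2.npy",allow_pickle=True).item();im=cv2.imread("pics/w2.png")
P=np.array([atz(p,243+(z[0]-2)/5,64+(z[1]-2)/5,.102)[:2] for z in((303,215),(523,303),(490,390),(266,300))])
print(P,P.mean(0),[np.linalg.norm(P[i]-P[i-1]) for i in range(4)])
for i,j in((0,1),(3,2)):
    d=P[j]-P[i];print(np.degrees(np.arctan2(d[1],d[0])))
# boss circle by blue hull
m=cv2.inRange(cv2.cvtColor(im,cv2.COLOR_BGR2HSV),(100,120,60),(125,255,255))
n,l,st,c=cv2.connectedComponentsWithStats(m);i=l[122,322];print(st[i],c[i])
# optimise rectangle pose by silhouette overlap
import scipy.optimize as so
ct=max(cv2.findContours((l==i).astype(np.uint8),0,cv2.CHAIN_APPROX_NONE)[0],key=cv2.contourArea)
S=8
def sil(x,y,a,rb):
    M=np.zeros((100*S,100*S),np.uint8)
    t=np.linspace(0,2*np.pi,90)
    def dr(X):
        uv=((proj(p,X)-[270,70]+.5)*S);h=cv2.convexHull(uv.astype(np.float32)).astype(np.int32);cv2.fillConvexPoly(M,h,1)
    dr(np.vstack([np.c_[x+rb*np.cos(t),y+rb*np.sin(t),np.full(90,z)] for z in(.058,.066)]))
    e=np.array([np.cos(a),np.sin(a)]);n=np.array([-e[1],e[0]])
    dr([[*(np.array([x,y])+e*sx*.025+n*sy*.010),z] for sx in(-1,1) for sy in(-1,1) for z in(.066,.102)])
    return cv2.resize(M.astype(np.float32),(100,100),interpolation=cv2.INTER_AREA)
T=(l==i)[70:170,270:370].astype(np.float32)
a0=np.arctan2(*(P[1]-P[0])[::-1])
f=lambda q:np.abs(sil(q[0]/1e3,q[1]/1e3,q[2]/50+a0,q[3]/1e3)-T).sum()
r=so.minimize(f,[*(P.mean(0)*1e3),0,25],method="Nelder-Mead",options=dict(initial_simplex=[[P.mean(0)[0]*1e3+a,P.mean(0)[1]*1e3+b,c,25+d] for a,b,c,d in((0,0,0,0),(3,0,0,0),(0,3,0,0),(0,0,3,0),(0,0,0,3))]))
print(r.x,np.degrees(r.x[2]/50+a0),r.fun,T.sum())
E
```

```text
[[ 0.46641045 -0.21510557]
 [ 0.49842153 -0.18295563]
 [ 0.51118902 -0.19524355]
 [ 0.4779759  -0.22818543]] [ 0.48849922 -0.20537255] [np.float64(0.017459729762785064), np.float64(0.04536879911374802), np.float64(0.017720087813037903), np.float64(0.046779043960014755)]
45.12400248313641
44.76508762576063
[ 296  100   51   47 1810] [321.3038674  123.12541436]
[ 488.72679702 -206.08665721    0.77559226   24.63691088] 46.0127657420902 96.015625 1810.0
```

>>> apply_moves --pt "10 0 10" --pt "25 0 25" --pt "40 1 40" --pt "57 1 55" --pt "57 1 75" --pt "57 1 95" --pt "57 1 110" --pt "57 1 121" --pt "57 1 121" --pt "57 1 121" --pt "57 1 121" --pt "57 1 121" --roll '[7,14,21,28,35,42,49,56,63,70,77,84]' --claw '[0,0,0,0,0,0,0,0,0,0,0,0]'

```text
t: 3.92
tool_pos: [0.4888, -0.2068, 0.1798]
tool_rot: [3.141, -0.0, 1.255]
contact_force: [-0.0, 0.5, 0.3]
opening: 0.0928
```

>>> apply_moves --pt "0 0 0" --pt "0 0 0" --pt "0 0 0" --pt "0 0 0" --pt "0 0 0" --pt "0 0 0" --roll '[7,14,21,27,27,27]' --claw '[0,0,0,0,0,0]'

```text
t: 4.42
tool_pos: [0.4888, -0.2072, 0.1798]
tool_rot: [3.141, -0.0, 0.793]
contact_force: [-0.3, -0.3, -0.3]
opening: 0.0927
```

```bash
python3 - <<'E'
from cell import *
from h import *
s=sense();print(s["t"],s["tool_pos"],np.degrees(s["tool_rot"]),s["joint_pos"])
print(delta(s,[.4886,-.2057,.089],np.radians(45.2)))
p=camera_params("wrist")
im=snapshot("wrist")[:,:,::-1];cv2.imwrite("pics/w3.png",im)
E
```

```text
4.4167 [ 0.4888032  -0.20716024  0.1798349 ] [ 1.79984249e+02 -1.20795011e-02  4.54474670e+01] [-4.97541152e-01 -2.24026190e-02  1.75289255e+00  1.28268666e-04
  1.41078026e+00  2.80026852e-01]
(array([ 0.9, -1.2, 90.8]), array([ 0.02, -0.01,  0.25]))
```

View pics/w3.png

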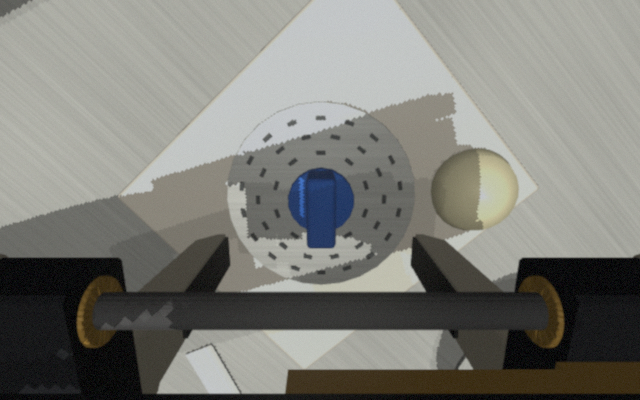

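The bar is vertical and centred in the wrist view at (321,208), so the jaws line up with it. Now I descend and grip.

>>> apply_moves --pt "1 -1 25" --pt "1 -1 50" --pt "1 -1 75" --pt "1 -1 88" --pt "1 -1 90" --pt "1 -1 90" --pt "1 -1 90" --roll '[0,0,0,0,0,0,0]' --claw '[0,0,0,0,0,0,0]'

```text
t: 5.05
tool_pos: [0.4894, -0.207, 0.091]
tool_rot: [3.14, -0.0, 0.789]
contact_force: [0.3, 0.1, -0.1]
opening: 0.0931
```

>>> apply_moves --pt "0 0 0" --pt "0 0 0" --pt "0 0 0" --pt "0 0 0" --pt "0 0 0" --pt "0 0 0" --pt "0 0 0" --pt "0 0 0" --pt "0 0 0" --pt "0 0 0" --pt "0 0 0" --pt "0 0 0" --roll '[0,0,0,0,0,0,0,0,0,0,0,0]' --claw '[0.2,0.4,0.55,0.65,0.72,0.78,0.84,0.9,0.95,1,1,1]' --force 30

```text
t: 6.05
tool_pos: [0.4886, -0.2067, 0.0896]
tool_rot: [3.141, 0.0, 0.789]
contact_force: [0.1, -0.4, -5.4]
opening: 0.02
```

```bash
python3 - <<'E'
from cell import *
from h import *
s=sense();print(s["t"],s["tool_pos"],np.degrees(s["tool_rot"]),s["contact_force"],s["opening"])
im=snapshot("wrist")[:,:,::-1];cv2.imwrite("pics/w4.png",im)
E
```

```text
6.05 [ 0.48862033 -0.20673574  0.08962443] [1.79987711e+02 1.74105122e-03 4.51785804e+01] [ 0.07735278 -0.36924137 -5.38717136] 0.019952938729980975
```

View pics/w4.png

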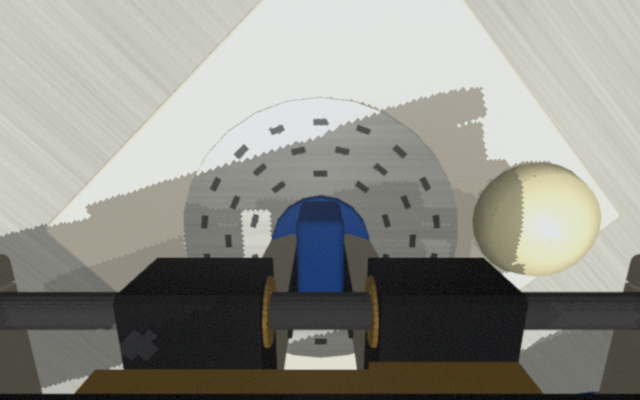

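The grip is solid at 20 mm opening. Lifting now.

>>> apply_moves --pt "0 0 -5" --pt "0 0 -15" --pt "0 0 -30" --pt "0 0 -50" --pt "0 0 -75" --pt "0 0 -100" --pt "0 0 -125" --pt "0 0 -148" --pt "0 0 -164" --pt "0 0 -170" --pt "0 0 -170" --pt "0 0 -170" --roll '[0,0,0,0,0,0,0,0,0,0,0,0]' --claw '[1,1,1,1,1,1,1,1,1,1,1,1]'

```text
t: 7.1
tool_pos: [0.4883, -0.2065, 0.2591]
tool_rot: [-3.141, 0.0, 0.788]
contact_force: [-0.6, 1.0, -4.6]
opening: 0.0196
```

```bash
python3 - <<'E'
from cell import *
from h import *
s=sense();print(s["t"],s["tool_pos"],np.degrees(s["tool_rot"]),s["contact_force"],s["moment"],s["opening"])
p=camera_params("wrist");np.save("w5.npy",p,allow_pickle=True)
np.save("s5.npy",s,allow_pickle=True)
im=snapshot("wrist")[:,:,::-1];cv2.imwrite("pics/w5.png",im)
cv2.imwrite("pics/sc5.png",snapshot("scene")[100:300,150:470,::-1])
# world->tool frame overlay of expected disc circle
R=Rt(s);t=np.linspace(0,2*np.pi,200)
for dx in(0,):
  X=np.c_[.075*np.cos(t)+dx,.075*np.sin(t),np.full(200,.076-.046+.0015)]@R.T+s["tool_pos"]
  o=im.copy();cv2.polylines(o,[proj(p,X).astype(int)],True,(0,0,255),1)
cv2.imwrite("pics/ov5.png",o)
E
```

```text
7.1 [ 0.48832252 -0.20650798  0.25914399] [-1.79970875e+02  8.64264358e-03  4.51768661e+01] [-0.56759252  0.99898223 -4.62951548] [-0.06134525  0.16800849 -0.01786282] 0.019576026033284195
```

View pics/ov5.png

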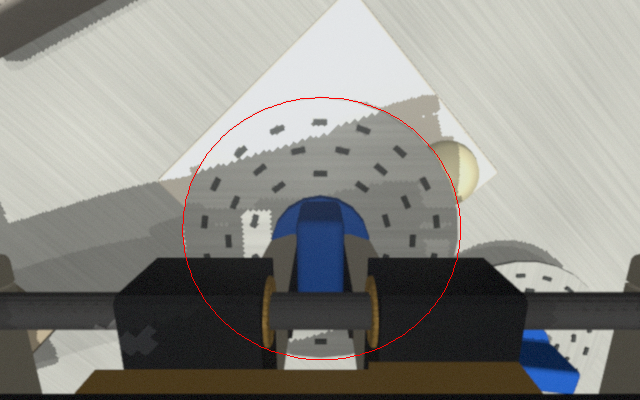

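View pics/sc5.png

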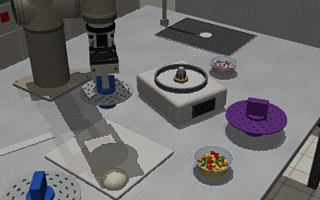

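The disc was lifted cleanly. Its predicted outline matches the picture (top edge at row 97), so it sits centred on the TCP. Carrying it to the spindle.

>>> apply_moves --pt "8 -8 0" --pt "25 -25 0" --pt "50 -49 0" --pt "75 -74 0" --pt "100 -99 0" --pt "125 -124 0" --pt "150 -148 0" --pt "175 -173 0" --pt "200 -198 0" --pt "225 -223 0" --pt "245 -243 0" --pt "258 -256 0" --roll '[0,2,4,6,8,10,12,14,16,18,19,19.2]' --claw '[1,1,1,1,1,1,1,1,1,1,1,1]'

```text
t: 8.2
tool_pos: [0.4874, 0.1601, 0.2583]
tool_rot: [-3.14, 0.002, 0.454]
contact_force: [1.0, 0.0, -3.9]
opening: 0.0198
```

```bash
python3 - <<'E'
from cell import *
from h import *
s=sense();print(s["t"],s["tool_pos"],np.degrees(s["tool_rot"]))
print(delta(s,[.4893,.1755,.235],np.radians(26)))
E
```

```text
8.2 [0.48736677 0.1601359  0.25834444] [-1.79908452e+02  9.68261151e-02  2.60326974e+01]
(array([  8.5, -12.9,  23.4]), array([-0.09,  0.1 ,  0.03]))
```

>>> apply_moves --pt "4 -7 0" --pt "8 -14 0" --pt "9 -15 0" --pt "9 -15 0" --pt "9 -15 0" --pt "9 -15 0" --pt "9 -15 0" --roll '[0,0,0,0,0,0,0]' --claw '[1,1,1,1,1,1,1]'

```text
t: 8.78
tool_pos: [0.4906, 0.1734, 0.2597]
tool_rot: [3.141, -0.0, 0.452]
contact_force: [-0.4, -0.5, -4.4]
opening: 0.0196
```

```bash
python3 - <<'E'
from cell import *
from h import *
s=sense();print(s["t"],s["tool_pos"],np.degrees(s["tool_rot"]),s["contact_force"],s["moment"])
print(delta(s,[.4893,.1755,.235],np.radians(26)))
for n in("scene","top"):
  p=camera_params(n);q=proj(p,[.489,.1755,.15])[0].astype(int);im=snapshot(n)[:,:,::-1]
  cv2.imwrite(f"pics/{n}6.png",cv2.resize(im[q[1]-50:q[1]+50,q[0]-65:q[0]+65],None,fx=6,fy=6,interpolation=2))
E
```

```text
8.7833 [0.4905554  0.17336025 0.25968537] [ 1.79989822e+02 -3.02409378e-03  2.58990422e+01] [-0.43226457 -0.51417358 -4.37413018] [-0.06601205  0.13827486  0.01233834]
(array([-0.2, -2.5, 24.7]), array([ 0.01, -0.  , -0.1 ]))
```

View pics/scene6.png

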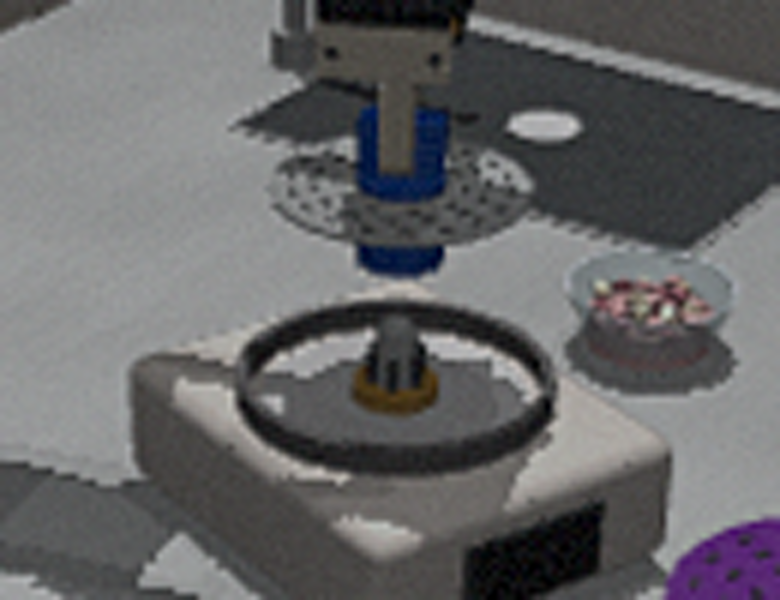

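>>> apply_moves --pt "0 -2 8" --pt "0 -2.5 16" --pt "0 -2.5 24" --pt "0 -2.5 24" --pt "0 -2.5 24" --roll '[0,0,0,0,0]' --claw '[1,1,1,1,1]'

```text
t: 9.3
tool_pos: [0.4885, 0.1763, 0.2343]
tool_rot: [-3.141, 0.002, 0.453]
contact_force: [0.5, -0.3, -4.2]
opening: 0.0197
```

```bash
python3 - <<'E'
from cell import *
from h import *
s=sense();print(s["t"],s["tool_pos"],np.degrees(s["tool_rot"]),s["contact_force"],s["moment"])
print(delta(s,[.4893,.1755,.235],np.radians(26)))
for n in("scene",):
  p=camera_params(n);q=proj(p,[.489,.1755,.15])[0].astype(int);im=snapshot(n)[:,:,::-1]
  cv2.imwrite(f"pics/{n}7.png",cv2.resize(im[q[1]-50:q[1]+50,q[0]-65:q[0]+65],None,fx=6,fy=6,interpolation=2))
E
```

```text
9.3 [0.48851992 0.17632978 0.234291  ] [-1.79972866e+02  1.32990050e-01  2.59819791e+01] [ 0.46777192 -0.30372388 -4.17697645] [-0.09472479  0.08698388  0.03990632]
(array([ 0.3,  1.1, -0.7]), array([-0.03,  0.13, -0.02]))
```

View pics/scene7.png

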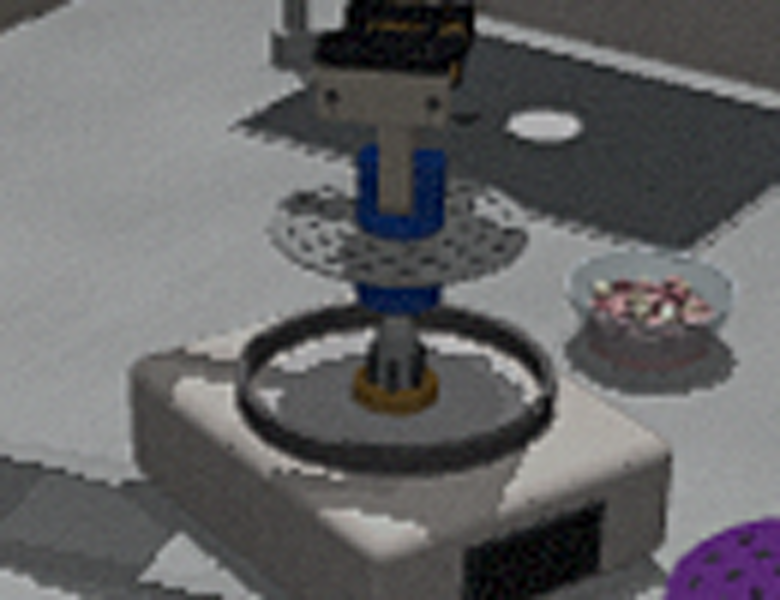

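The hub is right over the spindle tip (hub at x≈400, spindle at x≈397). Now a slow descent while I watch the force.

>>> apply_moves --pt "0 0 3" --pt "0 0 6" --pt "0 0 9" --pt "0 0 12" --pt "0 0 14" --pt "0 0 14" --roll '[0,0,0,0,0,0]' --claw '[1,1,1,1,1,1]'

```text
t: 9.85
tool_pos: [0.4889, 0.1764, 0.2209]
tool_rot: [-3.141, 0.001, 0.453]
contact_force: [0.1, -0.4, -3.7]
opening: 0.02
```

>>> apply_moves --pt "0 0 1" --pt "0 0 2" --pt "0 0 3" --pt "0 0 4" --pt "0 0 5" --pt "0 0 5" --pt "0 0 5" --roll '[0,0,0,0,0,0,0]' --claw '[1,1,1,1,1,1,1]'

```text
t: 10.43
tool_pos: [0.4892, 0.1765, 0.2165]
tool_rot: [-3.142, 0.0, 0.453]
contact_force: [0.1, 0.1, -3.8]
opening: 0.0196
```

>>> apply_moves --pt "-0.4 0.9 1" --pt "-0.4 0.9 2" --pt "-0.4 0.9 3" --pt "-0.4 0.9 4" --pt "-0.4 0.9 5" --pt "-0.4 0.9 5" --roll '[0,0,0,0,0,0]' --claw '[1,1,1,1,1,1]'

```text
t: 10.93
tool_pos: [0.4892, 0.1755, 0.2113]
tool_rot: [-3.141, 0.0, 0.453]
contact_force: [-0.3, 0.5, -4.4]
opening: 0.0197
```

>>> apply_moves --pt "0 0 1" --pt "0 0 2" --pt "0 0 3" --pt "0 0 4" --pt "0 0 4" --pt "0 0 4" --roll '[0,0,0,0,0,0]' --claw '[1,1,1,1,1,1]'

```text
t: 11.43
tool_pos: [0.4893, 0.1755, 0.2075]
tool_rot: [-3.142, 0.0, 0.453]
contact_force: [-0.8, 0.7, -3.9]
opening: 0.0198
```

>>> apply_moves --pt "0 0 1" --pt "0 0 2" --pt "0 0 3" --pt "0 0 4" --pt "0 0 4" --pt "0 0 4" --roll '[0,0,0,0,0,0]' --claw '[1,1,1,1,1,1]'

```text
t: 11.93
tool_pos: [0.4892, 0.1755, 0.2035]
tool_rot: [-3.142, 0.0, 0.453]
contact_force: [-0.5, 0.0, -4.3]
opening: 0.02
```

>>> apply_moves --pt "0 0 1" --pt "0 0 2" --pt "0 0 3" --pt "0 0 4" --pt "0 0 4" --pt "0 0 4" --roll '[0,0,0,0,0,0]' --claw '[1,1,1,1,1,1]'

```text
t: 12.43
tool_pos: [0.4892, 0.1755, 0.1995]
tool_rot: [-3.142, 0.0, 0.453]
contact_force: [0.1, -0.2, -4.6]
opening: 0.02
```

>>> apply_moves --pt "0 0 1" --pt "0 0 2" --pt "0 0 3" --pt "0 0 3" --pt "0 0 3" --roll '[0,0,0,0,0]' --claw '[1,1,1,1,1]'

```text
t: 12.85
tool_pos: [0.4892, 0.1755, 0.1965]
tool_rot: [-3.142, 0.0, 0.453]
contact_force: [0.2, 0.9, -3.7]
opening: 0.0199
```

>>> apply_moves --pt "0 0 1" --pt "0 0 2" --pt "0 0 2" --pt "0 0 2" --roll '[0,0,0,0]' --claw '[1,1,1,1]'

```text
t: 13.18
tool_pos: [0.4892, 0.1755, 0.1945]
tool_rot: [-3.142, 0.0, 0.453]
contact_force: [-0.1, 0.6, -3.6]
opening: 0.0201
```

The hub is 5 mm past the tooth tops with no rise in force, so it has meshed. Pushing on down.

>>> apply_moves --pt "0 0 1" --pt "0 0 2" --pt "0 0 3" --pt "0 0 4" --pt "0 0 5" --pt "0 0 6" --pt "0 0 6" --pt "0 0 6" --roll '[0,0,0,0,0,0,0,0]' --claw '[1,1,1,1,1,1,1,1]'

```text
t: 13.85
tool_pos: [0.4893, 0.1755, 0.1885]
tool_rot: [-3.142, 0.0, 0.453]
contact_force: [0.8, 0.6, -4.2]
opening: 0.0199
```

>>> apply_moves --pt "0 0 1" --pt "0 0 2" --pt "0 0 3" --pt "0 0 4" --pt "0 0 5" --pt "0 0 6" --pt "0 0 6" --pt "0 0 6" --roll '[0,0,0,0,0,0,0,0]' --claw '[1,1,1,1,1,1,1,1]'

```text
t: 14.52
tool_pos: [0.4892, 0.1755, 0.1825]
tool_rot: [-3.142, 0.0, 0.453]
contact_force: [0.0, 0.4, -4.0]
opening: 0.0199
```

>>> apply_moves --pt "0 0 1" --pt "0 0 2" --pt "0 0 3" --pt "0 0 3" --pt "0 0 3" --roll '[0,0,0,0,0]' --claw '[1,1,1,1,1]'

```text
t: 14.93
tool_pos: [0.4893, 0.1755, 0.1796]
tool_rot: [-3.142, 0.0, 0.453]
contact_force: [-0.7, 0.1, -4.7]
opening: 0.02
```

>>> apply_moves --pt "0 0 1" --pt "0 0 1" --pt "0 0 1" --roll '[0,0,0]' --claw '[1,1,1]'

```text
t: 15.18
tool_pos: [0.4895, 0.1755, 0.1792]
tool_rot: [3.141, -0.0, 0.453]
contact_force: [-2.6, -0.2, 2.5]
opening: 0.0201
```

Contact came at the expected home height, with about +7 N of spring preload. Releasing and backing off upward.

>>> apply_moves --pt "0 0 0" --pt "0 0 0" --pt "0 0 0" --pt "0 0 0" --pt "0 0 0" --pt "0 0 0" --pt "0 0 0" --pt "0 0 0" --pt "0 0 0" --pt "0 0 0" --roll '[0,0,0,0,0,0,0,0,0,0]' --claw '[0.75,0.7,0.65,0.6,0.5,0.4,0.3,0.3,0.3,0.3]'

```text
t: 16.02
tool_pos: [0.4893, 0.1755, 0.1786]
tool_rot: [3.142, 0.0, 0.453]
contact_force: [-0.1, 0.4, -0.6]
opening: 0.0643
```

>>> apply_moves --pt "0 0 -4" --pt "0 0 -12" --pt "0 0 -24" --pt "0 0 -40" --pt "0 0 -60" --pt "0 0 -80" --pt "0 0 -100" --pt "0 0 -120" --pt "0 0 -120" --pt "0 0 -120" --roll '[0,0,0,0,0,0,0,0,0,0]' --claw '[0.3,0.3,0.3,0.3,0.3,0.2,0.1,0,0,0]'

```text
t: 16.85
tool_pos: [0.4903, 0.1757, 0.3012]
tool_rot: [3.141, -0.004, 0.453]
contact_force: [0.6, -0.8, -0.6]
opening: 0.0913
```

```bash
python3 - <<'E'
from cell import *
from h import *
s=sense();print(s["t"],s["tool_pos"],s["contact_force"],s["opening"])
p=camera_params("wrist");im=snapshot("wrist")[:,:,::-1].copy()
t=np.linspace(0,2*np.pi,200)
X=np.c_[.4892+.075*np.cos(t),.1755+.075*np.sin(t),np.full(200,.102+.046)]
cv2.imwrite("pics/w9raw.png",im)
cv2.polylines(im,[proj(p,X).astype(int)],True,(0,0,255),1);cv2.imwrite("pics/w9.png",im)
n="scene";p=camera_params(n);q=proj(p,[.489,.1755,.15])[0].astype(int);im=snapshot(n)[:,:,::-1].copy()
im=cv2.resize(im[q[1]-50:q[1]+50,q[0]-65:q[0]+65],None,fx=6,fy=6,interpolation=2)
cv2.imwrite("pics/scene9.png",im)
for z,c in((.148,(0,0,255)),(.168,(0,255,255))):
  X[:,2]=z;cv2.polylines(im,[((proj(p,X)-[q[0]-65,q[1]-50]+.5)*6).astype(int)],True,c,1)
cv2.imwrite("pics/scene9o.png",im)
E
```

```text
16.85 [0.49030688 0.17573332 0.3011704 ] [ 0.55179971 -0.76535656 -0.56539855] 0.09126513501515118
```

View pics/w9.png

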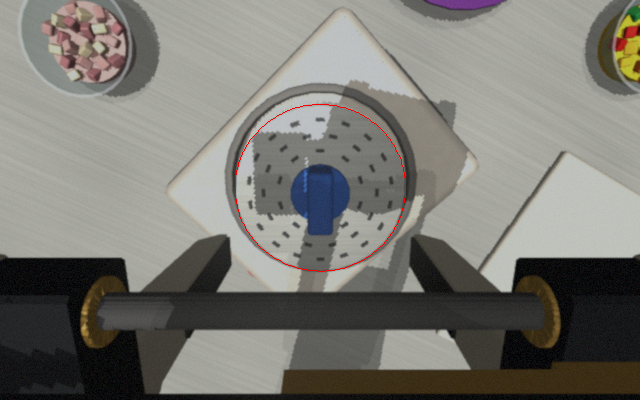

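View pics/scene9o.png

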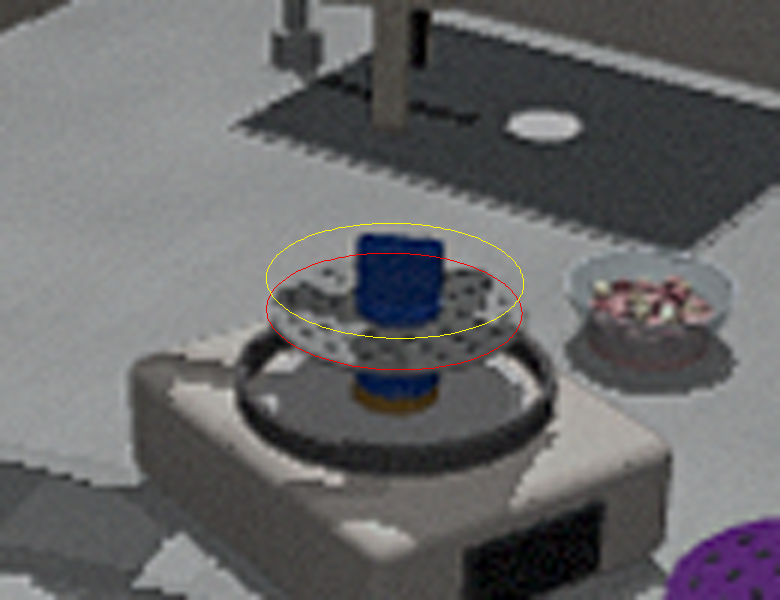

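The scene picture matches the home outline (red, z = 0.148): the hub sits on the brass collar and the disc is level and centred. Handing in.

```bash
python3 - <<'E'
from cell import *
print(close_job())
E
```

```text
the job is handed in; nothing more can be done
None
```

The grating disc is on the cutter's spindle, pushed fully home and let go. I handed the job in at about 17 s of the 64 s allowed. The system gave no verdict, so the result rests on my own checks below.

- **Pick-up:** I found the spindle, its tooth angle (about 56°) and the disc's grip (about 45°) with the wrist camera. I gripped the bar across its 20 mm and lifted the disc straight off the board. Its outline matched the prediction, so it hung centred under the gripper.
- **Meshing:** I turned the disc to 26° so its teeth fell between the spindle's, then lowered it slowly. The teeth meshed without any rocking, and the downward force did not rise.
- **Seating:** The force rose by about 7 N when the hub's lower end was at about 0.1016 m; the collar top is at 0.102 m. I released there and backed off.
- **Final pictures:** The disc looks level, centred and on the brass collar, matching the fully home outline rather than the one 20 mm higher. The gripper is clear, about 120 mm up.
- **Onion and bowls:** I never went near them, and there were no unexpected forces. I did not measure their positions again at the end.
- **Disagreement:** My first rough pixel reading from the top camera put the spindle about 8 mm off in y. A proper fit in that same picture then agreed with the wrist camera to within 2 mm, and the scene camera to within about 4 mm, so I used the wrist values.

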